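Find the rattling parts case and hold it out

ROBOT

A 6-joint arm with a two-finger parallel gripper is mounted at the origin on the work surface. World frame = base frame: x ahead of the robot, y to its left, z up, the work surface at z = 0. Lengths are in m, angles in degrees, forces in N, time in s.
With the tool pointing down it reaches from about 0.25 to 0.725 m from the base axis. Payload 9.7 kg.
Tool frame: the origin (TCP) lies at the very end of the fingers, on their centre line; the grasp point (between the pads) lies 19 mm behind it; z points along the fingers, y is the line along which they close (so a half turn about z gives the same grasp; the last joint's range is limited). The gripper opens to 85 mm and grips with 20 to 120 N. Pads are 22 mm wide; open, the fingers measure 114 mm over their backs; the gripper's body (76 mm by 85 mm) begins 54 mm behind the grasp point. The pads swing forward as they close: fully open they stand 13 mm farther back than shut.
Start: joints at [75.86, 4.979, 10.078, 95.1, 0, 90], TCP at [0.134, 0.533, 0.201] pointing down, gripper open.
Joint ranges: [-179.16, 179.16], [-48.56, 103.87], [-65.8, 70.77], [-126.05, 130.52], [-82.76, 87.17], [-180, 180]. Speed limits (degrees/s): [127.2, 127.2, 147.25, 180, 180, 180].

INTERFACE

Orientations are given as [roll, pitch, yaw] about the fixed x, y, z axes, in that order (R = Rz(yaw) Ry(pitch) Rx(roll)).
In Python, from workcell import telemetry, optics, workorder gives the robot as it stands.
- The arm moves only by the shell command python3 -m handwheel 'ROWS' [FORCE]. ROWS is JSON, a list of rows, each an object of numbers: "tx", "ty", "tz": the shift along the tool's x, y, z in m; "ax", "ay", "az": the turn, a rotation vector about the tool's x, y, z in degrees; "jaw": the gripper command: -1 is shut, 1 is fully open, values between are in proportion. A call has exactly 10 rows; each row shifts and turns the commanded pose from where the row before left it, along the tool's axes as they then stand; what a row does not reach is not made up. A row lasts 1/8 s, in which the tool goes at most 62.5 mm and 10.7 degrees, less where a joint would pass 70% of its speed; a pose out of reach is approached as far as the arm can. A call is refused whole if a number of a shift passes 0.0625 or a number of a turn 10.7, either way. A call with a gripper value outside its range is refused whole. The fingers move at their own pace and stop on an object; FORCE is the grip in N (left out, the last holds). Time passes only in rows, so rows that do not move let the fingers close, or fill a call up. It gives the time, the measured TCP pose, the force, the opening and the grip force at its end, in the units of the state.
- telemetry.get_obs(): the state, without advancing time (a new reading comes with each control period).
- optics.camera(name): name is "scene" or "top" or "wrist"; returns a dict with "color" (420x560x3 uint8, red, green, blue), "K" (3x3 intrinsics, pixels), "extrinsics" (4x4, takes a point from camera to world coordinates); the wrist camera has in their place "mount" (4x4, takes a point from camera to tool coordinates, whose origin is the TCP and whose axes are the flange's). Camera axes: x right, y down, z forward; pixel columns grow to the right and rows downward; lengths in m; the calibration is good to about 2 mm. The wrist camera is an equidistant fisheye: a pixel r from the principal point sees the ray r / f radians off the axis. A picture is of the moment at which its call begins: read the wrist's pose just before it. There is no depth.
- workorder.job_done(): hands the job in; it is judged then, once.
The state is a dict: "time": time; "q": joint angles; "qd": joint speeds; "joint_efforts": joint torques, N m; "ee_pos": TCP position; "tcp_rot": TCP orientation; "wrist_force": force on the tool from outside, world axes, zero at the start; "torque": the same for the moment, N m; "opening": finger opening in m; "grasp_force": force on a finger pad.
Only numpy, scipy, OpenCV 4.12 (cv2) and the standard library are available. Lean on these libraries where they do the work, as an engineer would, in place of code of your own. Each camera call takes 0.05 s, during which the arm holds its last target. There are 200 camera calls.

TASK

In one of the three closed parts cases on the white board a steel roller has come loose. Pick the cases up and shake them one at a time until you find the one that rattles; stand each quiet one back upright in its own place, setting it down rather than dropping it, and leave the other things on the desk alone. Then hold the rattling case out level, centred over the round black pad at about a hand's breadth above it, and finish while still holding it there.

Things in the scene. Friction and masses are not known exactly. Their poses are not given: they have to be found in the camera images.
- case_a: sealed opaque grey plastic parts case, 110 long (its x) x 58 wide (its y) x 44 mm high, standing in the left (+y) bay, length along the board's x; origin: centre of the underside, z up. Grip it across the width. All three look alike. 0.37 to 0.54 kg in all; weight does not tell which rattles. No lid to open.
- case_b: sealed opaque grey plastic parts case, 110 long (its x) x 58 wide (its y) x 44 mm high, standing in the middle bay, length along the board's x; origin: centre of the underside, z up. Grip it across the width. All three look alike. Two cases (drawn afresh each time) hold a packed block that moves under 1 mm.
- case_c: sealed opaque grey plastic parts case, 110 long (its x) x 58 wide (its y) x 44 mm high, standing in the right (-y) bay, length along the board's x; origin: centre of the underside, z up. Grip it across the width. All three look alike. One case holds a loose solid steel roller (30 mm across, 44 mm long, lying across the case), about 240 g, free to roll 70 mm lengthwise at the least tilt; it knocks on the ends and rolls on a moment after a shake stops.
- board: white plastic board fixed to the desk, 160 (x) x 400 (y) x 6 mm thick; origin: centre of its underside. Three bays side by side along its y, centres at y = +130, 0, -130 mm, parted by ribs 6 mm wide that stand 4 mm above the board at y = +-65 and +-195 mm. The cases stand on it at 6 mm height.
- pad_top (a point): centre of the top of a round black rubber pad, 80 mm across, 3 mm thick, fixed flat on the desk beyond the board: the hand-over place
- wheel_a: bystander: black rubber wheel lying flat, 56 mm across, 22 mm high, left of the pad; origin at the centre of its underside
- wheel_b: bystander: the same kind of wheel, lying flat beyond the pad; origin at the centre of its underside
- hub: bystander: white studded controller brick 64 x 48 x 32 mm, right of the pad; origin at the centre of its underside
- motor: bystander: grey motor block 56 x 32 x 28 mm, left of the board; origin at the centre of its underside
- beam: bystander: flat green studded beam 128 x 16 x 12 mm, right of the board; origin at the centre of its underside
Mind the look-alikes: they are no part of the job. Leave any turquoise look-alike of the case_a alone.

How it is judged:
By the outcome, as a careful person would: the job done as asked, in the order asked, and still so for the second after the job is handed in, while the arm keeps its last pose, push and grip.
It also fails if it takes over 72 s, if anything falls off the work surface, if the arm or the gripper's body presses on something with over 40 N, if the wrist force passes 120 N, or if a joint passes its speed limit or range.

## Working session

There is one attempt and no reset: what is moved stays moved. The work goes in short steps, Python scripts to look and compute and a shell command to move; the robot and the scene stay as the last step left them, time stands still between calls to the robot, and variables do not carry over. Pictures are saved under pics/ and viewed, at most 13 in all, crops included, and the job is handed in when it is done.

```bash
mkdir -p pics; ls
python3 - <<'E'
from workcell import telemetry, optics
import cv2,numpy as np
o=telemetry.get_obs();print(o)
for n in("top","scene"):
    c=optics.camera(n);cv2.imwrite(f"pics/{n}0.png",c["color"][:,:,::-1]);np.savez(f"{n}0.npz",**c);print(n,c["K"].tolist(),np.round(c["extrinsics"],3).tolist())
E
```

```text
pics
{'time': 0.0, 'q': array([ 7.58603071e+01,  5.01180446e+00,  1.00337564e+01,  9.50996806e+01,
       -3.60610664e-04,  8.99980562e+01]), 'qd': array([-0.05056058,  0.04617777,  0.05884647,  0.07566067,  0.01136847,
        0.03611207]), 'joint_efforts': array([-1.96406807e-03, -5.20378697e+01,  4.64809012e+01,  1.60213339e-02,
        1.70552255e-05,  9.15157017e-06]), 'ee_pos': array([0.13429253, 0.53306956, 0.20017009]), 'tcp_rot': array([-1.79922271e+02,  3.57973306e-04,  1.65862251e+02]), 'wrist_force': array([-0.27777506, -0.22492304,  0.20461624]), 'torque': array([ 0.04882136,  0.01982809, -0.03389746]), 'grasp_force': 0.0, 'opening': 0.0855927473629776}
top [[540.7317458539447, 0.0, 282.713056902746], [0.0, 540.7317458539447, 212.20285376389296], [0.0, 0.0, 1.0]] [[0.012, -0.999, 0.052, 0.446], [-1.0, -0.012, -0.007, 0.017], [0.008, -0.052, -0.999, 1.487], [0.0, 0.0, 0.0, 1.0]]
scene [[473.6725986301885, 0.0, 279.73685039531006], [0.0, 473.6725986301885, 200.10458962938984], [0.0, 0.0, 1.0]] [[0.69, 0.423, -0.587, 1.369], [0.724, -0.416, 0.55, -0.736], [-0.012, -0.805, -0.594, 0.864], [0.0, 0.0, 0.0, 1.0]]
```

View pics/top0.png

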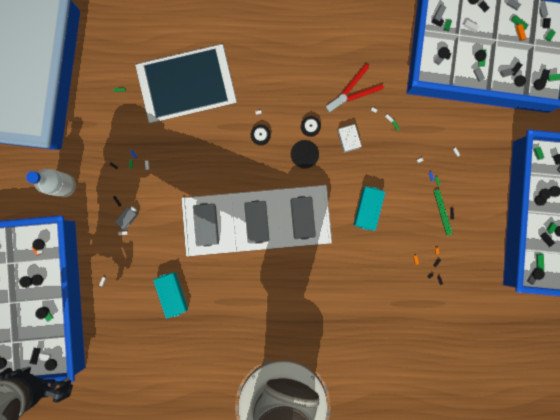

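View pics/scene0.png

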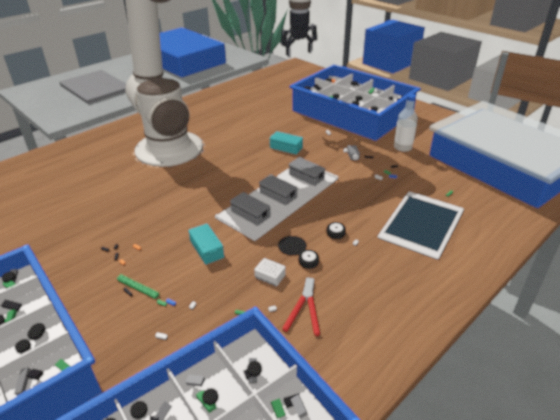

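The top view shows the white board at about (257,220), with the cases at (206,224), (257,221) and (303,217). The pad is at (305,154), the wheels at (261,133) and (311,125), the hub at (349,137), and turquoise look-alikes at (170,295) and (370,208). The scene view confirms this layout.

```bash
cat > h.py <<'E'
import numpy as np,cv2
def ray(c,uv,z):
    K,E=c["K"],c["extrinsics"];d=E[:3,:3]@np.linalg.inv(K)@np.array([uv[0],uv[1],1.]);o=E[:3,3]
    return o+d*(z-o[2])/d[2]
E
python3 - <<'E'
import numpy as np,cv2
from h import ray
c=dict(np.load("top0.npz"));im=c["color"];g=im.max(2).astype(int);s=g-im.min(2)
roi=np.zeros(g.shape,bool);roi[183:260,178:335]=1
def rect(m,z,hull=False,t=""):
    cs,_=cv2.findContours(m.astype(np.uint8),cv2.RETR_EXTERNAL,cv2.CHAIN_APPROX_NONE)
    for k in sorted(cs,key=cv2.contourArea)[::-1][:4]:
        if cv2.contourArea(k)<150: continue
        r=cv2.minAreaRect(k);b=cv2.boxPoints(r);P=np.array([ray(c,p,z)[:2] for p in b])
        e=P[1]-P[0],P[2]-P[1];L=max(e,key=np.linalg.norm)
        print(t,np.round(r[0],1),"ctr",np.round(P.mean(0),4),"size",[round(np.linalg.norm(x),3) for x in e],"long ang",np.round(np.degrees(np.arctan2(L[1],L[0]))%180,1))
rect(roi&(g>125)&(s<50),.006,t="board")
for th in(85,100): rect(roi&(g<th)&(s<30),.045,t=f"case{th}")
r2=np.zeros_like(roi);r2[135:172,285:325]=1
rect(r2&(g<50),.003,t="pad")
print(im[224,180:335:3].max(1).tolist())
r=cv2.resize(im[180:262,175:335][:,:,::-1],None,fx=5,fy=5,interpolation=cv2.INTER_CUBIC);cv2.imwrite("pics/crop.png",r)
E
```

```text
board [256. 220.] ctr [0.5014 0.0784] size [np.float64(0.403), np.float64(0.163)] long ang 95.9
case85 [302.4 217.2] ctr [ 0.509  -0.0466] size [np.float64(0.055), np.float64(0.113)] long ang 6.2
case85 [256.5 221.4] ctr [0.4962 0.0757] size [np.float64(0.055), np.float64(0.111)] long ang 5.9
case85 [212.2 218.6] ctr [0.5021 0.1941] size [np.float64(0.053), np.float64(0.11)] long ang 39.0
case100 [302.5 217. ] ctr [ 0.5093 -0.0467] size [np.float64(0.058), np.float64(0.114)] long ang 5.7
case100 [256.6 221.2] ctr [0.4967 0.0756] size [np.float64(0.058), np.float64(0.113)] long ang 7.1
case100 [205.9 222.8] ctr [0.491  0.2107] size [np.float64(0.059), np.float64(0.107)] long ang 5.8
pad [304. 154.] ctr [ 0.6856 -0.0511] size [np.float64(0.072), np.float64(0.072)] long ang 0.5
[136, 152, 182, 225, 226, 128, 124, 127, 127, 127, 128, 126, 76, 147, 225, 226, 226, 226, 225, 226, 226, 226, 138, 83, 83, 83, 84, 84, 84, 86, 149, 149, 149, 150, 149, 149, 149, 146, 81, 84, 84, 84, 83, 83, 83, 138, 149, 152, 226, 219, 169, 147]
```

View pics/crop.png

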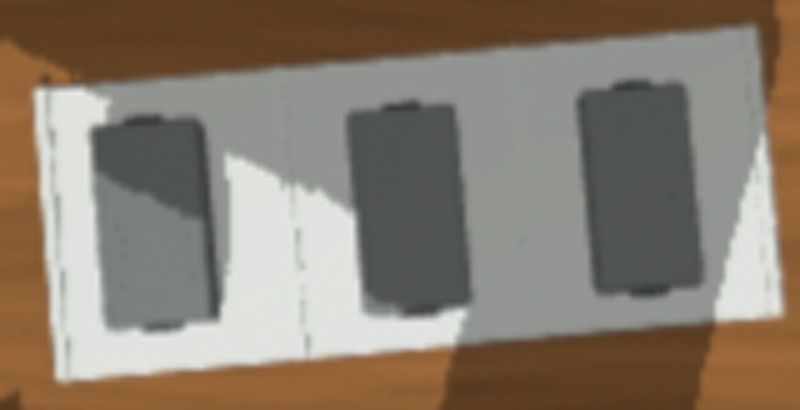

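```bash
python3 -m handwheel '[{"az":-10,"jaw":1},{"az":-10,"jaw":1},{"tx":-0.04,"ty":-0.045,"jaw":1},{"tx":-0.04,"ty":-0.045,"jaw":1},{"tx":-0.04,"ty":-0.045,"jaw":1},{"tx":-0.04,"ty":-0.045,"jaw":1},{"tx":-0.04,"ty":-0.045,"jaw":1},{"tx":-0.04,"ty":-0.045,"jaw":1},{"tx":-0.04,"ty":-0.045,"jaw":1},{"tx":-0.04,"ty":-0.044,"jaw":1}]' 80
cat > st.py <<'E'
from workcell import telemetry
import numpy as np
np.set_printoptions(suppress=True,precision=4)
o=telemetry.get_obs()
for k in("time","q","ee_pos","tcp_rot","wrist_force","torque","opening","grasp_force"):print(k,np.round(o[k],4))
E
python3 st.py
python3 - <<'E'
from workcell import optics
import cv2,numpy as np
c=optics.camera("wrist");cv2.imwrite("pics/w1.png",c["color"][:,:,::-1]);np.savez("w1.npz",**c);print(c["K"].tolist(),np.round(c["mount"],4).tolist())
E
```

```text
time 0.1
q [75.8592  5.0087 10.0377 95.1007 -0.0029 90.0002]
ee_pos [0.1343 0.5331 0.2002]
tcp_rot [-179.9282    0.0029  165.8591]
wrist_force [ 0.337  -1.4355  0.5331]
torque [-0.0258  0.0206  0.0149]
opening 0.0853
grasp_force 0.0
[[325.19226210127806, 0.0, 277.7695840707238], [0.0, 325.19226210127806, 207.60563599311956], [0.0, 0.0, 1.0]] [[0.0011, -0.9618, -0.2737, 0.0701], [1.0, 0.0012, 0.0001, 0.0005], [0.0003, -0.2737, 0.9618, -0.1729], [0.0, 0.0, 0.0, 1.0]]$[0]: bad value
```

View pics/w1.png

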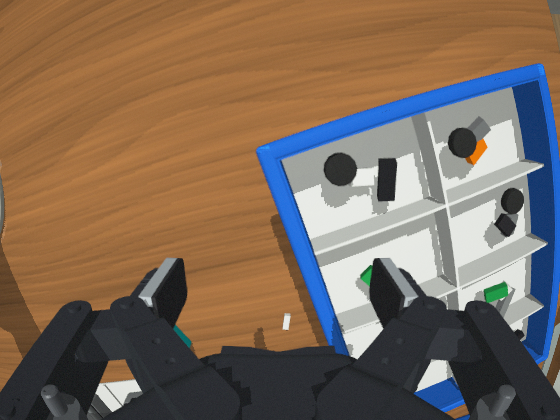

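The call was refused, probably because a row needs every key. The picture is therefore from the start pose, over the blue tray (260–540, 60–400). I'll send the move again with full rows.

```bash
python3 -m handwheel '[{"tx":0,"ty":0,"tz":0,"ax":0,"ay":0,"az":-10,"jaw":1},{"tx":0,"ty":0,"tz":0,"ax":0,"ay":0,"az":-10,"jaw":1},{"tx":-0.04,"ty":-0.045,"tz":0,"ax":0,"ay":0,"az":0,"jaw":1},{"tx":-0.04,"ty":-0.045,"tz":0,"ax":0,"ay":0,"az":0,"jaw":1},{"tx":-0.04,"ty":-0.045,"tz":0,"ax":0,"ay":0,"az":0,"jaw":1},{"tx":-0.04,"ty":-0.045,"tz":0,"ax":0,"ay":0,"az":0,"jaw":1},{"tx":-0.04,"ty":-0.045,"tz":0,"ax":0,"ay":0,"az":0,"jaw":1},{"tx":-0.04,"ty":-0.045,"tz":0,"ax":0,"ay":0,"az":0,"jaw":1},{"tx":-0.04,"ty":-0.045,"tz":0,"ax":0,"ay":0,"az":0,"jaw":1},{"tx":-0.04,"ty":-0.044,"tz":0,"ax":0,"ay":0,"az":0,"jaw":1}]' 80; python3 st.py
```

```text
time: 1.4
ee_pos: [0.4905, 0.2072, 0.2008]
tcp_rot: [180.0, 0.0, -174.1]
wrist_force: [0.4, 1.5, -0.3]
opening: 0.0854
grasp_force: 0.0
time 1.4
q [22.8967  2.5544  7.5131 94.9563  0.0057 17.0462]
ee_pos [0.4905 0.2072 0.2008]
tcp_rot [ 179.9939    0.0006 -174.1495]
wrist_force [ 0.4055  1.5198 -0.3083]
torque [ 0.0354 -0.0251  0.0139]
opening 0.0854
grasp_force 0.0
```

```bash
cat >> h.py <<'E'
from scipy.spatial.transform import Rotation as Rn
def wray(c,o,uv,z):
    K=c["K"];d=np.array([uv[0]-K[0,2],uv[1]-K[1,2]])/K[0,0];t=np.hypot(*d)
    v=np.array([*(d/t*np.sin(t)),np.cos(t)]);T=np.eye(4)
    T[:3,:3]=Rn.from_euler("xyz",o["tcp_rot"],degrees=True).as_matrix();T[:3,3]=o["ee_pos"];T=T@c["mount"]
    v=T[:3,:3]@v;p=T[:3,3];return p+v*(z-p[2])/v[2]
E
cat > look.py <<'E'
import sys;from h import *;from workcell import telemetry,optics
o=telemetry.get_obs();c=optics.camera("wrist");cv2.imwrite(f"pics/{sys.argv[1]}.png",c["color"][:,:,::-1])
np.savez(f"{sys.argv[1]}.npz",ee_pos=o["ee_pos"],tcp_rot=o["tcp_rot"],**c)
E
python3 look.py w2
```

```text
(no output)
```

View pics/w2.png

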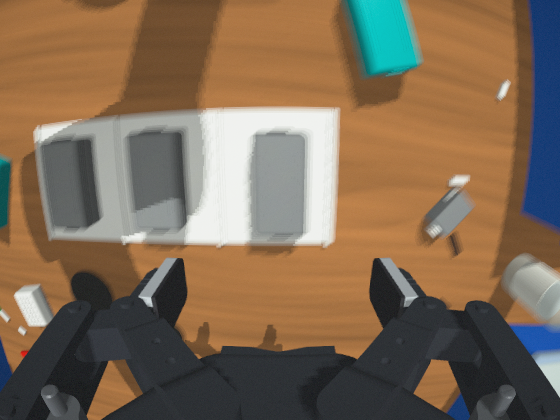

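The wrist view shows case_a's top face with corners at about (254,134), (304,133), (304,236) and (251,234). Cases b and c are at (158,180) and (70,182).

Run:
```python
from h import *
np.set_printoptions(suppress=True,precision=4)
c=dict(np.load("w2.npz"));o=c
P=np.array([wray(c,o,p,.05)[:2] for p in [(254,134),(304,133),(304,236),(251,234)]]);print(P,P.mean(0))
B=np.array([wray(c,o,p,.006)[:2] for p in [(340,108),(332,246),(47,240),(36,127)]]);print(B,B.mean(0))
t=dict(np.load("top0.npz"))
for n,p in dict(a=(206,224.6),b=(256.8,222),c=(303,218)).items():print(n,ray(t,p,.05)[:2])
```

```text
[[0.4396 0.179 ]
 [0.4335 0.2281]
 [0.5409 0.2413]
 [0.5445 0.1849]] [0.4896 0.2083]
[[ 0.4017  0.2692]
 [ 0.5671  0.2831]
 [ 0.6097 -0.1231]
 [ 0.4448 -0.1303]] [0.5058 0.0747]
a [0.4859 0.2095]
b [0.4944 0.0748]
c [ 0.5065 -0.0479]
```

```bash
python3 -m handwheel '[{"tx":0.002,"ty":0.001,"tz":0.045,"ax":0,"ay":0,"az":0,"jaw":1},{"tx":0,"ty":0,"tz":0.05,"ax":0,"ay":0,"az":0,"jaw":1},{"tx":0,"ty":0,"tz":0.05,"ax":0,"ay":0,"az":0,"jaw":1},{"tx":0,"ty":0,"tz":0.03,"ax":0,"ay":0,"az":0,"jaw":1},{"tx":0,"ty":0,"tz":0.01,"ax":0,"ay":0,"az":0,"jaw":1},{"tx":0,"ty":0,"tz":0,"ax":0,"ay":0,"az":0,"jaw":1},{"tx":0,"ty":0,"tz":0,"ax":0,"ay":0,"az":0,"jaw":-1},{"tx":0,"ty":0,"tz":0,"ax":0,"ay":0,"az":0,"jaw":-1},{"tx":0,"ty":0,"tz":0,"ax":0,"ay":0,"az":0,"jaw":-1},{"tx":0,"ty":0,"tz":0,"ax":0,"ay":0,"az":0,"jaw":-1}]' 80; python3 st.py
```

```text
time: 2.7
ee_pos: [0.4899, 0.2108, 0.0199]
tcp_rot: [179.9, 0.4, -174.1]
wrist_force: [-1.0, 8.4, 17.3]
opening: 0.0121
grasp_force: 8.4
time 2.7
q [ 23.2803   2.6799 -12.394   74.5045   0.0032  17.4219]
ee_pos [0.4899 0.2108 0.0199]
tcp_rot [ 179.8707    0.4013 -174.1421]
wrist_force [-1.0351  8.4185 17.3265]
torque [ 1.4013  0.0124 -0.0246]
opening 0.0121
grasp_force 8.3852
```

```bash
python3 look.py w3; python3 st.py
```

```text
time 2.75
q [ 23.2825   2.6841 -12.3997  74.497   -0.0043  17.4215]
ee_pos [0.4899 0.2108 0.0198]
tcp_rot [ 179.8785    0.4014 -174.1394]
wrist_force [ 0.2444 -0.3769 15.7733]
torque [ 0.0677 -0.1464  0.0091]
opening 0.0046
grasp_force 7.3253
```

View pics/w3.png

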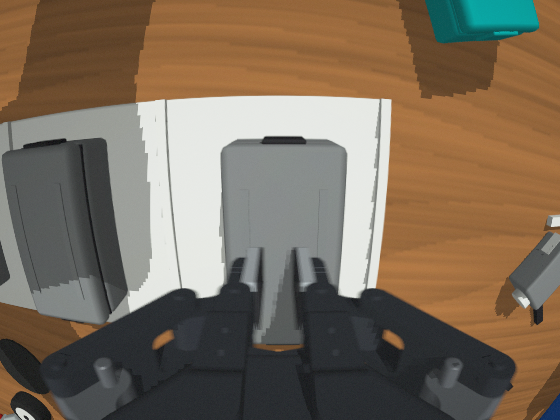

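The wrist view shows case_a, rows 137–345, with the fingers nearly shut in front of its top face at about (275,250). It does not look like a grip on the sides, so I'll check from the scene camera.

```bash
python3 - <<'E'
from workcell import optics
import cv2
im=optics.camera("scene")["color"][:,:,::-1]
cv2.imwrite("pics/s3.png",cv2.resize(im[100:240,210:390],None,fx=4,fy=4,interpolation=cv2.INTER_CUBIC))
E
python3 st.py
```

```text
time 2.8
q [ 23.2791   2.6895 -12.4126  74.4947  -0.0089  17.4238]
ee_pos [0.4898 0.2107 0.0196]
tcp_rot [ 179.8878    0.3874 -174.1451]
wrist_force [-0.5906  3.4069 15.1094]
torque [ 0.828  -0.0157 -0.0138]
opening 0.0002
grasp_force 7.5757
```

View pics/s3.png

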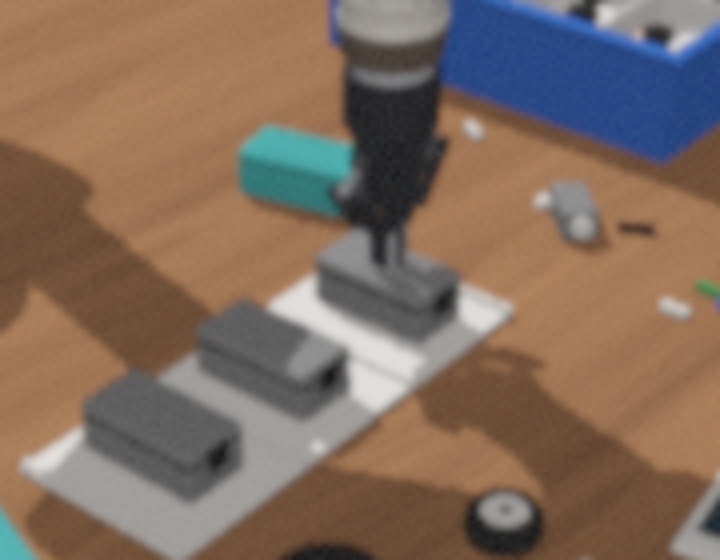

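The scene crop shows the fingers shut on top of case_a at about (390,260), with the case still standing in its bay. I'll lift clear, open, descend without closing, and check before gripping.

```bash
python3 -m handwheel '[{"tx":0,"ty":0,"tz":-0.03,"ax":0,"ay":0,"az":0,"jaw":-1},{"tx":0,"ty":0,"tz":-0.03,"ax":0,"ay":0,"az":0,"jaw":-1},{"tx":0,"ty":0,"tz":-0.03,"ax":0,"ay":0,"az":0,"jaw":-1},{"tx":0,"ty":0,"tz":0,"ax":0,"ay":0,"az":0,"jaw":1},{"tx":0,"ty":0,"tz":0,"ax":0,"ay":0,"az":0,"jaw":1},{"tx":0,"ty":0,"tz":0,"ax":0,"ay":0,"az":0,"jaw":1},{"tx":0,"ty":0,"tz":0,"ax":0,"ay":0,"az":0,"jaw":1},{"tx":0,"ty":0,"tz":0,"ax":0,"ay":0,"az":0,"jaw":1},{"tx":0,"ty":0,"tz":0,"ax":0,"ay":0,"az":0,"jaw":1},{"tx":0,"ty":0,"tz":0,"ax":0,"ay":0,"az":0,"jaw":1}]' 80; python3 look.py w4; python3 st.py
```

```text
time: 4.05
ee_pos: [0.4872, 0.2097, 0.1058]
tcp_rot: [-180.0, -0.0, -174.1]
wrist_force: [0.2, -0.2, -0.3]
opening: 0.085
grasp_force: 0.0
time 4.1
q [23.2844  1.4441 -4.1215 84.4347 -0.0009 17.4231]
ee_pos [0.4872 0.2097 0.1059]
tcp_rot [-179.9991   -0.     -174.1387]
wrist_force [-0.2649 -0.4981 -0.1618]
torque [ 0.0277 -0.0165  0.0321]
opening 0.0857
grasp_force 0.0
```

View pics/w4.png

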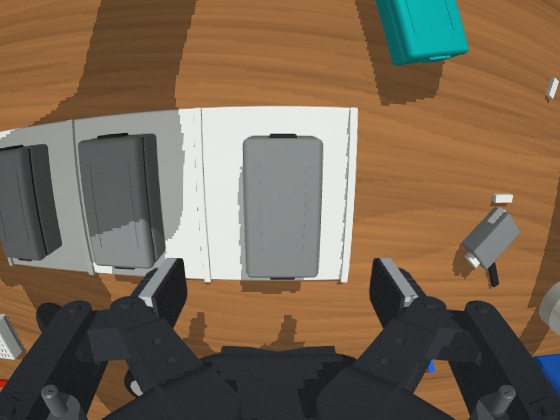

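The wrist view shows case_a undisturbed, with corners at about (244,136), (323,136), (320,278) and (246,278). The open fingertips are at (185,258) and (372,258). Those pixels put the real fingertips about 30 mm (shut) to 43 mm (open) behind the reported TCP. That also fits touching the 50 mm case top at a reported TCP height of 20 mm, so I have to go lower.

Run:
```python
from h import *
np.set_printoptions(suppress=True,precision=4)
c=dict(np.load("w4.npz"))
P=np.array([wray(c,c,p,.05)[:2] for p in [(244,136),(323,136),(320,278),(246,278)]]);print(P,P.mean(0))
R=Rn.from_euler("xyz",c["tcp_rot"],degrees=True).as_matrix();print("tool shift",R[:2,:2].T@(P.mean(0)-c["ee_pos"][:2]))
# fingertip in tool frame, pad faces at |y|=.0427
T=c["mount"];K=c["K"]
for uv in[(185,258),(187,295),(372,258)]:
    d=(np.array(uv)-K[:2,2])/K[0,0];t=np.hypot(*d);v=T[:3,:3]@np.r_[d/t*np.sin(t),np.cos(t)]
    s=(np.sign(v[1])*.0427-T[1,3])/v[1];print("tip in tool",T[:3,3]+s*v)
```

```text
[[0.4329 0.1809]
 [0.427  0.2361]
 [0.537  0.2494]
 [0.5429 0.1908]] [0.4849 0.2143]
tool shift [0.0018 0.0048]
tip in tool [ 0.007  -0.0427 -0.0382]
tip in tool [-0.0107 -0.0427 -0.0423]
tip in tool [ 0.0101  0.0427 -0.0447]
```

```bash
python3 -m handwheel '[{"tx":0.002,"ty":0.004,"tz":0.03,"ax":0,"ay":0,"az":0,"jaw":1},{"tx":0,"ty":0,"tz":0.03,"ax":0,"ay":0,"az":0,"jaw":1},{"tx":0,"ty":0,"tz":0.03,"ax":0,"ay":0,"az":0,"jaw":1},{"tx":0,"ty":0,"tz":0.02,"ax":0,"ay":0,"az":0,"jaw":1},{"tx":0,"ty":0,"tz":0.009,"ax":0,"ay":0,"az":0,"jaw":1},{"tx":0,"ty":0,"tz":0,"ax":0,"ay":0,"az":0,"jaw":1},{"tx":0,"ty":0,"tz":0,"ax":0,"ay":0,"az":0,"jaw":-1},{"tx":0,"ty":0,"tz":0,"ax":0,"ay":0,"az":0,"jaw":-1},{"tx":0,"ty":0,"tz":0,"ax":0,"ay":0,"az":0,"jaw":-1},{"tx":0,"ty":0,"tz":0,"ax":0,"ay":0,"az":0,"jaw":-1}]' 80
```

```text
time: 5.35
ee_pos: [0.4857, 0.2137, -0.0117]
tcp_rot: [180.0, 0.1, -174.1]
wrist_force: [-0.3, -0.9, 6.7]
opening: 0.0569
grasp_force: 87.9
```

Gripped at 57 mm. Next I lift and shake along the length, then sample the force after the shake.

```bash
cat > samp.py <<'E'
import sys;from workcell import telemetry,optics
import numpy as np
np.set_printoptions(suppress=True,precision=3)
def p():
    o=telemetry.get_obs();print(round(o["time"],2),o["ee_pos"],"rot",np.round(o["tcp_rot"],1),"F",o["wrist_force"],"M",o["torque"],round(o["opening"],4),round(o["grasp_force"],1))
p()
for i in range(int(sys.argv[1])): optics.camera("wrist");p()
E
python3 -m handwheel '[{"tx":0,"ty":0,"tz":-0.02,"ax":0,"ay":0,"az":0,"jaw":-1},{"tx":0,"ty":0,"tz":-0.05,"ax":0,"ay":0,"az":0,"jaw":-1},{"tx":0,"ty":0,"tz":-0.05,"ax":0,"ay":0,"az":0,"jaw":-1},{"tx":0.025,"ty":0,"tz":0,"ax":0,"ay":0,"az":0,"jaw":-1},{"tx":-0.05,"ty":0,"tz":0,"ax":0,"ay":0,"az":0,"jaw":-1},{"tx":0.05,"ty":0,"tz":0,"ax":0,"ay":0,"az":0,"jaw":-1},{"tx":-0.05,"ty":0,"tz":0,"ax":0,"ay":0,"az":0,"jaw":-1},{"tx":0.05,"ty":0,"tz":0,"ax":0,"ay":0,"az":0,"jaw":-1},{"tx":-0.05,"ty":0,"tz":0,"ax":0,"ay":0,"az":0,"jaw":-1},{"tx":0.025,"ty":0,"tz":0,"ax":0,"ay":0,"az":0,"jaw":-1}]' 80; python3 samp.py 10
```

```text
time: 6.6
ee_pos: [0.4859, 0.2132, 0.1025]
tcp_rot: [-179.9, -0.3, -174.2]
wrist_force: [-1.5, -0.5, -4.2]
opening: 0.0568
grasp_force: 92.7
6.6 [0.486 0.213 0.102] rot [-179.9   -0.3 -174.2] F [-1.458 -0.522 -4.225] M [-0.011  0.127 -0.023] 0.0568 92.7
6.65 [0.482 0.213 0.104] rot [-179.9   -0.4 -174.2] F [ 4.62   6.398 -0.538] M [ 0.443 -0.277 -0.027] 0.0566 93.3
6.7 [0.483 0.213 0.106] rot [-179.9   -0.2 -174.1] F [ 1.151  0.334 -3.68 ] M [ 0.004  0.029 -0.011] 0.0568 93.0
6.75 [0.484 0.213 0.106] rot [-180.    -0.1 -174.1] F [-0.708  0.496 -4.44 ] M [-0.01   0.078 -0.027] 0.0569 93.0
6.8 [0.485 0.213 0.107] rot [ 180.     0.  -174.1] F [ 0.416  0.063 -4.452] M [-0.022  0.002  0.045] 0.0569 93.0
6.85 [0.485 0.214 0.107] rot [ 180.     0.  -174.1] F [-0.086 -0.402 -4.223] M [0.007 0.082 0.029] 0.0566 93.1
6.9 [0.485 0.214 0.107] rot [ 180.     0.1 -174.1] F [-0.454 -0.732 -3.909] M [0.021 0.145 0.076] 0.0567 93.1
6.95 [0.485 0.214 0.107] rot [ 180.     0.1 -174.1] F [-0.03  -0.098 -3.901] M [-0.01   0.141 -0.007] 0.0568 93.1
7.0 [0.485 0.214 0.107] rot [ 180.     0.1 -174.1] F [-0.008 -0.107 -4.619] M [-0.022  0.115 -0.002] 0.057 93.1
7.05 [0.485 0.213 0.107] rot [ 180.     0.  -174.1] F [-0.207 -0.747 -4.829] M [0.004 0.108 0.023] 0.0565 93.1
7.1 [0.485 0.214 0.107] rot [ 180.     0.  -174.1] F [-0.157  0.113 -5.024] M [-0.062  0.043  0.031] 0.057 93.1
```

```bash
python3 -m handwheel '[{"tx":0,"ty":0,"tz":0,"ax":0,"ay":10,"az":0,"jaw":-1},{"tx":0,"ty":0,"tz":0,"ax":0,"ay":0,"az":0,"jaw":-1},{"tx":0,"ty":0,"tz":0,"ax":0,"ay":0,"az":0,"jaw":-1},{"tx":0,"ty":0,"tz":0,"ax":0,"ay":0,"az":0,"jaw":-1},{"tx":0,"ty":0,"tz":0,"ax":0,"ay":0,"az":0,"jaw":-1},{"tx":0,"ty":0,"tz":0,"ax":0,"ay":-8,"az":0,"jaw":-1},{"tx":0,"ty":0,"tz":0,"ax":0,"ay":0,"az":0,"jaw":-1},{"tx":0,"ty":0,"tz":0,"ax":0,"ay":0,"az":0,"jaw":-1},{"tx":0,"ty":0,"tz":0,"ax":0,"ay":0,"az":0,"jaw":-1},{"tx":0,"ty":0,"tz":0,"ax":0,"ay":0,"az":0,"jaw":-1}]' 80 >/dev/null; python3 samp.py 6
python3 -m handwheel '[{"tx":0,"ty":0,"tz":0,"ax":0,"ay":-10,"az":0,"jaw":-1},{"tx":0,"ty":0,"tz":0,"ax":0,"ay":-2,"az":0,"jaw":-1},{"tx":0,"ty":0,"tz":0,"ax":0,"ay":0,"az":0,"jaw":-1},{"tx":0,"ty":0,"tz":0,"ax":0,"ay":0,"az":0,"jaw":-1},{"tx":0,"ty":0,"tz":0,"ax":0,"ay":0,"az":0,"jaw":-1},{"tx":0,"ty":0,"tz":0,"ax":0,"ay":8,"az":0,"jaw":-1},{"tx":0,"ty":0,"tz":0,"ax":0,"ay":0,"az":0,"jaw":-1},{"tx":0,"ty":0,"tz":0,"ax":0,"ay":0,"az":0,"jaw":-1},{"tx":0,"ty":0,"tz":0,"ax":0,"ay":0,"az":0,"jaw":-1},{"tx":0,"ty":0,"tz":0,"ax":0,"ay":0,"az":0,"jaw":-1}]' 80 >/dev/null; python3 samp.py 6
```

```text
8.35 [0.485 0.214 0.107] rot [-180.    -2.  -174.2] F [ 0.439 -0.077 -4.566] M [-0.008 -0.024 -0.028] 0.0565 94.8
8.4 [0.485 0.213 0.107] rot [-180.    -2.  -174.2] F [ 0.718  0.345 -5.092] M [-0.066 -0.066  0.022] 0.0567 94.7
8.45 [0.485 0.213 0.107] rot [-180.    -2.  -174.2] F [-0.081 -1.14  -3.927] M [ 0.018 -0.071 -0.01 ] 0.057 94.7
8.5 [0.485 0.213 0.107] rot [-180.    -2.  -174.2] F [-0.591  0.821 -4.474] M [0.009 0.047 0.007] 0.0567 94.7
8.55 [0.485 0.213 0.107] rot [-180.    -2.  -174.1] F [-0.712 -0.574 -5.042] M [-0.035 -0.007  0.041] 0.0567 94.7
8.6 [0.485 0.213 0.107] rot [-180.    -2.  -174.1] F [-0.579 -0.257 -4.649] M [ 0.019 -0.023 -0.004] 0.0568 94.7
8.65 [0.485 0.213 0.107] rot [-180.    -2.  -174.1] F [ 0.462  0.522 -4.959] M [-0.026  0.018  0.016] 0.0567 94.7
9.9 [0.485 0.213 0.108] rot [ 180.     2.1 -174.1] F [-0.785  0.1   -4.665] M [-0.004  0.042  0.041] 0.0565 95.1
9.95 [0.485 0.214 0.108] rot [ 180.     2.1 -174.1] F [-0.446  0.605 -3.975] M [ 0.023  0.056 -0.012] 0.0568 95.1
10.0 [0.485 0.213 0.108] rot [ 180.     2.1 -174.1] F [ 0.7    0.046 -4.331] M [ 0.036  0.023 -0.019] 0.0571 95.1
10.05 [0.485 0.213 0.107] rot [ 180.     2.1 -174.1] F [-0.267  0.567 -4.938] M [ 0.019  0.004 -0.014] 0.0565 95.1
10.1 [0.485 0.213 0.107] rot [ 180.     2.1 -174.1] F [ 0.029  0.171 -4.217] M [ 0.041  0.063 -0.002] 0.0567 95.1
10.15 [0.485 0.213 0.107] rot [ 180.     2.  -174.1] F [ 0.448 -0.197 -4.706] M [-0.031 -0.01  -0.042] 0.0565 95.1
10.2 [0.485 0.213 0.107] rot [ 180.     2.  -174.1] F [ 0.248 -0.207 -4.552] M [-0.003  0.043  0.097] 0.0566 95.1
```

```bash
python3 -m handwheel '[{"tx":0,"ty":0,"tz":0,"ax":0,"ay":2,"az":0,"jaw":-1},{"tx":0.03,"ty":0,"tz":0,"ax":0,"ay":0,"az":0,"jaw":-1},{"tx":-0.06,"ty":0,"tz":0,"ax":0,"ay":0,"az":0,"jaw":-1},{"tx":0.06,"ty":0,"tz":0,"ax":0,"ay":0,"az":0,"jaw":-1},{"tx":-0.06,"ty":0,"tz":0,"ax":0,"ay":0,"az":0,"jaw":-1},{"tx":0.06,"ty":0,"tz":0,"ax":0,"ay":0,"az":0,"jaw":-1},{"tx":-0.06,"ty":0,"tz":0,"ax":0,"ay":0,"az":0,"jaw":-1},{"tx":0.03,"ty":0,"tz":0,"ax":0,"ay":0,"az":0,"jaw":-1},{"tx":0,"ty":0,"tz":0,"ax":0,"ay":0,"az":0,"jaw":-1},{"tx":0,"ty":0,"tz":0,"ax":0,"ay":0,"az":0,"jaw":-1}]' 80 >/dev/null; python3 samp.py 12
```

```text
11.45 [0.485 0.214 0.107] rot [ 180.     0.  -174.1] F [-0.97   0.177 -4.82 ] M [-0.048  0.048  0.047] 0.0565 103.0
11.5 [0.485 0.214 0.108] rot [ 180.     0.1 -174.1] F [ 0.389  0.219 -4.403] M [ 0.055  0.034 -0.023] 0.0567 103.0
11.55 [0.485 0.214 0.108] rot [ 180.     0.1 -174.1] F [-0.246  0.149 -3.764] M [ 0.017  0.091 -0.001] 0.0565 103.0
11.6 [0.485 0.214 0.108] rot [ 180.     0.1 -174.1] F [ 0.25  -0.184 -4.504] M [ 0.045  0.02  -0.022] 0.0564 103.0
11.65 [0.485 0.214 0.107] rot [ 180.     0.1 -174.1] F [-0.937 -0.011 -5.217] M [ 0.039 -0.016  0.036] 0.0565 103.0
11.7 [0.485 0.213 0.107] rot [ 180.     0.  -174.1] F [ 0.182  0.444 -4.303] M [-0.019  0.043  0.038] 0.0566 103.0
11.75 [0.485 0.213 0.107] rot [ 180.     0.  -174.1] F [ 0.554  0.686 -4.514] M [-0.025  0.077  0.008] 0.0564 103.0
11.8 [0.485 0.213 0.107] rot [ 180.     0.  -174.1] F [ 0.939  0.271 -4.954] M [-0.034  0.013  0.007] 0.0566 103.0
11.85 [0.485 0.213 0.107] rot [ 180.     0.  -174.1] F [-0.767 -0.125 -4.416] M [-0.043  0.043 -0.015] 0.0569 103.0
11.9 [0.485 0.213 0.107] rot [ 180.     0.  -174.1] F [-0.653  0.16  -4.679] M [ 0.024  0.056 -0.034] 0.0568 103.0
11.95 [0.485 0.213 0.107] rot [ 180.     0.  -174.1] F [-0.079  1.044 -5.157] M [0.006 0.055 0.03 ] 0.0566 103.0
12.0 [0.485 0.213 0.107] rot [ 180.     0.  -174.1] F [ 0.487  0.446 -4.104] M [ 0.027  0.026 -0.004] 0.0569 103.0
12.05 [0.485 0.213 0.107] rot [ 180.     0.  -174.1] F [-0.039  0.548 -3.802] M [-0.017  0.061  0.036] 0.0566 103.0
```

Level and ±2° tilt readings differ by only about 0.05 N·m, where a loose roller should give about 0.165, so case_a is quiet. I'll set it back where it came from.

```bash
python3 -m handwheel '[{"tx":0,"ty":0,"tz":0.04,"ax":0,"ay":0,"az":0,"jaw":-1},{"tx":0,"ty":0,"tz":0.04,"ax":0,"ay":0,"az":0,"jaw":-1},{"tx":0,"ty":0,"tz":0.02,"ax":0,"ay":0,"az":0,"jaw":-1},{"tx":0,"ty":0,"tz":0.008,"ax":0,"ay":0,"az":0,"jaw":-1},{"tx":0,"ty":0,"tz":0.006,"ax":0,"ay":0,"az":0,"jaw":-1},{"tx":0,"ty":0,"tz":0.003,"ax":0,"ay":0,"az":0,"jaw":-1},{"tx":0,"ty":0,"tz":0.002,"ax":0,"ay":0,"az":0,"jaw":-1},{"tx":0,"ty":0,"tz":0.001,"ax":0,"ay":0,"az":0,"jaw":-1},{"tx":0,"ty":0,"tz":0,"ax":0,"ay":0,"az":0,"jaw":-1},{"tx":0,"ty":0,"tz":0,"ax":0,"ay":0,"az":0,"jaw":-1}]' 80; python3 samp.py 2
```

```text
time: 13.3
ee_pos: [0.4856, 0.2137, -0.0111]
tcp_rot: [180.0, 0.1, -174.1]
wrist_force: [-2.5, -1.1, 8.3]
opening: 0.0563
grasp_force: 105.0
13.3 [ 0.486  0.214 -0.011] rot [ 180.     0.1 -174.1] F [-2.537 -1.092  8.258] M [-0.698  1.196  0.026] 0.0563 105.0
13.35 [ 0.486  0.214 -0.011] rot [ 180.     0.1 -174.1] F [-3.024 -1.725  8.015] M [-0.671  1.148  0.044] 0.0569 105.0
13.4 [ 0.486  0.214 -0.011] rot [ 180.     0.1 -174.1] F [-2.825 -1.968  7.427] M [-0.664  1.202  0.069] 0.0565 105.0
```

```bash
python3 -m handwheel '[{"tx":0,"ty":0,"tz":0,"ax":0,"ay":0,"az":0,"jaw":1},{"tx":0,"ty":0,"tz":0,"ax":0,"ay":0,"az":0,"jaw":1},{"tx":0,"ty":0,"tz":0,"ax":0,"ay":0,"az":0,"jaw":1},{"tx":0,"ty":0,"tz":-0.03,"ax":0,"ay":0,"az":0,"jaw":1},{"tx":0,"ty":0,"tz":-0.05,"ax":0,"ay":0,"az":0,"jaw":1},{"tx":0,"ty":0,"tz":-0.04,"ax":0,"ay":0,"az":0,"jaw":1},{"tx":0.002,"ty":-0.045,"tz":0,"ax":0,"ay":0,"az":0,"jaw":1},{"tx":0.002,"ty":-0.046,"tz":0,"ax":0,"ay":0,"az":0,"jaw":1},{"tx":0.002,"ty":-0.046,"tz":0,"ax":0,"ay":0,"az":0,"jaw":1},{"tx":0,"ty":0,"tz":0,"ax":0,"ay":0,"az":0,"jaw":1}]' 80; python3 samp.py 2; python3 look.py w5
```

```text
time: 14.65
ee_pos: [0.493, 0.0742, 0.107]
tcp_rot: [-180.0, 0.0, -174.3]
wrist_force: [0.3, 0.5, -0.2]
opening: 0.0856
grasp_force: 0.0
14.65 [0.493 0.074 0.107] rot [-180.     0.  -174.3] F [ 0.251  0.498 -0.184] M [-0.042 -0.016 -0.035] 0.0856 0.0
14.7 [0.493 0.076 0.107] rot [ 180.     0.  -174.3] F [0.858 0.85  0.156] M [-0.025  0.01   0.053] 0.0853 0.0
14.75 [0.493 0.076 0.107] rot [ 180.     0.  -174.2] F [0.346 0.703 0.123] M [-0.     0.027 -0.015] 0.0854 0.0
```

View pics/w5.png

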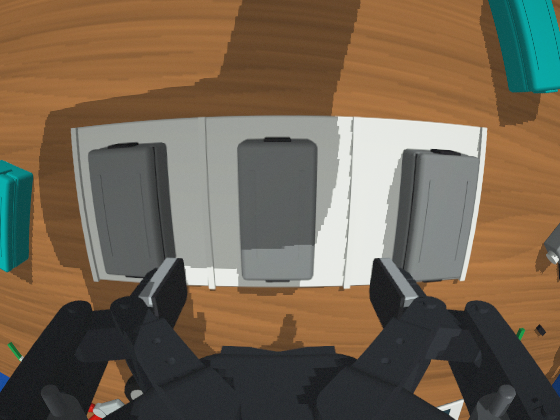

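case_a stands upright in its bay (440,215). case_b's top has corners at about (237,139), (317,139), (314,279) and (242,279), so it sits nearly on the tool axis.

```bash
python3 -m handwheel '[{"tx":0.002,"ty":0.001,"tz":0.03,"ax":0,"ay":0,"az":0,"jaw":1},{"tx":0,"ty":0,"tz":0.03,"ax":0,"ay":0,"az":0,"jaw":1},{"tx":0,"ty":0,"tz":0.03,"ax":0,"ay":0,"az":0,"jaw":1},{"tx":0,"ty":0,"tz":0.02,"ax":0,"ay":0,"az":0,"jaw":1},{"tx":0,"ty":0,"tz":0.01,"ax":0,"ay":0,"az":0,"jaw":1},{"tx":0,"ty":0,"tz":0,"ax":0,"ay":0,"az":0,"jaw":1},{"tx":0,"ty":0,"tz":0,"ax":0,"ay":0,"az":0,"jaw":-1},{"tx":0,"ty":0,"tz":0,"ax":0,"ay":0,"az":0,"jaw":-1},{"tx":0,"ty":0,"tz":0,"ax":0,"ay":0,"az":0,"jaw":-1},{"tx":0,"ty":0,"tz":0,"ax":0,"ay":0,"az":0,"jaw":-1}]' 80
```

```text
time: 16.05
ee_pos: [0.4918, 0.0773, -0.0116]
tcp_rot: [-180.0, 0.1, -174.1]
wrist_force: [-0.3, -1.1, 5.7]
opening: 0.0566
grasp_force: 87.0
```

Gripped. I'll run the same lift and shake, then the two tilt tests.

```bash
python3 -m handwheel '[{"tx":0,"ty":0,"tz":-0.02,"ax":0,"ay":0,"az":0,"jaw":-1},{"tx":0,"ty":0,"tz":-0.05,"ax":0,"ay":0,"az":0,"jaw":-1},{"tx":0,"ty":0,"tz":-0.05,"ax":0,"ay":0,"az":0,"jaw":-1},{"tx":0.025,"ty":0,"tz":0,"ax":0,"ay":0,"az":0,"jaw":-1},{"tx":-0.05,"ty":0,"tz":0,"ax":0,"ay":0,"az":0,"jaw":-1},{"tx":0.05,"ty":0,"tz":0,"ax":0,"ay":0,"az":0,"jaw":-1},{"tx":-0.05,"ty":0,"tz":0,"ax":0,"ay":0,"az":0,"jaw":-1},{"tx":0.05,"ty":0,"tz":0,"ax":0,"ay":0,"az":0,"jaw":-1},{"tx":-0.05,"ty":0,"tz":0,"ax":0,"ay":0,"az":0,"jaw":-1},{"tx":0.025,"ty":0,"tz":0,"ax":0,"ay":0,"az":0,"jaw":-1}]' 80 >/dev/null; python3 samp.py 10
python3 -m handwheel '[{"tx":0,"ty":0,"tz":0,"ax":0,"ay":10,"az":0,"jaw":-1},{"tx":0,"ty":0,"tz":0,"ax":0,"ay":0,"az":0,"jaw":-1},{"tx":0,"ty":0,"tz":0,"ax":0,"ay":0,"az":0,"jaw":-1},{"tx":0,"ty":0,"tz":0,"ax":0,"ay":0,"az":0,"jaw":-1},{"tx":0,"ty":0,"tz":0,"ax":0,"ay":0,"az":0,"jaw":-1},{"tx":0,"ty":0,"tz":0,"ax":0,"ay":-8,"az":0,"jaw":-1},{"tx":0,"ty":0,"tz":0,"ax":0,"ay":0,"az":0,"jaw":-1},{"tx":0,"ty":0,"tz":0,"ax":0,"ay":0,"az":0,"jaw":-1},{"tx":0,"ty":0,"tz":0,"ax":0,"ay":0,"az":0,"jaw":-1},{"tx":0,"ty":0,"tz":0,"ax":0,"ay":0,"az":0,"jaw":-1}]' 80 >/dev/null; python3 samp.py 6
python3 -m handwheel '[{"tx":0,"ty":0,"tz":0,"ax":0,"ay":-10,"az":0,"jaw":-1},{"tx":0,"ty":0,"tz":0,"ax":0,"ay":-2,"az":0,"jaw":-1},{"tx":0,"ty":0,"tz":0,"ax":0,"ay":0,"az":0,"jaw":-1},{"tx":0,"ty":0,"tz":0,"ax":0,"ay":0,"az":0,"jaw":-1},{"tx":0,"ty":0,"tz":0,"ax":0,"ay":0,"az":0,"jaw":-1},{"tx":0,"ty":0,"tz":0,"ax":0,"ay":8,"az":0,"jaw":-1},{"tx":0,"ty":0,"tz":0,"ax":0,"ay":0,"az":0,"jaw":-1},{"tx":0,"ty":0,"tz":0,"ax":0,"ay":0,"az":0,"jaw":-1},{"tx":0,"ty":0,"tz":0,"ax":0,"ay":0,"az":0,"jaw":-1},{"tx":0,"ty":0,"tz":0,"ax":0,"ay":0,"az":0,"jaw":-1}]' 80 >/dev/null; python3 samp.py 6
```

```text
17.3 [0.492 0.077 0.103] rot [-180.    -0.4 -174.2] F [-1.05  -0.064 -3.355] M [-0.034  0.047  0.036] 0.0567 88.7
17.35 [0.488 0.077 0.104] rot [-180.    -0.4 -174.2] F [ 1.545  0.722 -2.523] M [ 0.027 -0.05  -0.017] 0.057 88.7
17.4 [0.489 0.077 0.106] rot [-180.    -0.2 -174.1] F [-0.106  0.321 -3.655] M [ 0.039 -0.087  0.027] 0.0565 88.7
17.45 [0.49  0.077 0.106] rot [ 180.    -0.1 -174.1] F [ 0.384  0.252 -5.026] M [-0.019 -0.01  -0.039] 0.0565 88.7
17.5 [0.491 0.077 0.107] rot [ 180.     0.  -174.1] F [-0.548  0.014 -4.567] M [-0.017 -0.014  0.05 ] 0.0566 88.7
17.55 [0.491 0.077 0.107] rot [ 180.     0.  -174.1] F [-0.754 -0.226 -3.997] M [ 0.045 -0.032 -0.03 ] 0.0563 88.7
17.6 [0.491 0.077 0.107] rot [ 180.     0.1 -174.1] F [-0.124  0.127 -4.936] M [-0.014  0.119  0.035] 0.0568 88.7
17.65 [0.491 0.077 0.107] rot [ 180.     0.1 -174.1] F [ 0.167 -0.113 -4.472] M [-0.013 -0.077  0.033] 0.0565 88.7
17.7 [0.491 0.077 0.107] rot [ 180.     0.1 -174.1] F [-0.915  0.576 -4.805] M [-0.077  0.091  0.006] 0.0567 88.7
17.75 [0.491 0.077 0.107] rot [ 180.     0.1 -174.1] F [-0.597  0.028 -
[... 1042 characters left out ...]
0.061 -0.071] 0.0567 92.3
20.65 [0.491 0.077 0.108] rot [ 180.     2.1 -174.1] F [-0.3    0.086 -4.231] M [-0.033  0.161  0.036] 0.0569 92.4
20.7 [0.491 0.077 0.108] rot [ 180.     2.1 -174.1] F [-0.787 -0.036 -4.694] M [0.045 0.027 0.053] 0.0571 92.3
20.75 [0.491 0.077 0.107] rot [ 180.     2.1 -174.1] F [-0.886  0.679 -4.786] M [0.003 0.185 0.013] 0.0568 92.3
20.8 [0.491 0.077 0.107] rot [ 180.     2.1 -174.1] F [-0.468 -0.41  -4.762] M [0.02  0.028 0.025] 0.0571 92.4
20.85 [0.491 0.077 0.107] rot [ 180.     2.  -174.1] F [-0.542 -0.599 -4.34 ] M [0.008 0.171 0.052] 0.0567 92.3
20.9 [0.491 0.077 0.107] rot [ 180.     2.  -174.1] F [ 0.39  -0.508 -3.036] M [ 0.047 -0.012 -0.004] 0.0568 92.4
```

```bash
python3 samp.py 14 | awk '{print}' > n.txt; python3 -m handwheel '[{"tx":0,"ty":0,"tz":0,"ax":0,"ay":10,"az":0,"jaw":-1},{"tx":0,"ty":0,"tz":0,"ax":0,"ay":2,"az":0,"jaw":-1},{"tx":0,"ty":0,"tz":0,"ax":0,"ay":0,"az":0,"jaw":-1},{"tx":0,"ty":0,"tz":0,"ax":0,"ay":0,"az":0,"jaw":-1},{"tx":0,"ty":0,"tz":0,"ax":0,"ay":0,"az":0,"jaw":-1},{"tx":0,"ty":0,"tz":0,"ax":0,"ay":-8,"az":0,"jaw":-1},{"tx":0,"ty":0,"tz":0,"ax":0,"ay":0,"az":0,"jaw":-1},{"tx":0,"ty":0,"tz":0,"ax":0,"ay":0,"az":0,"jaw":-1},{"tx":0,"ty":0,"tz":0,"ax":0,"ay":0,"az":0,"jaw":-1},{"tx":0,"ty":0,"tz":0,"ax":0,"ay":0,"az":0,"jaw":-1}]' 80 >/dev/null; python3 samp.py 14 >p.txt
python3 - <<'E'
import re,numpy as np
for f in("n.txt","p.txt"):
    m=np.array([[float(x) for x in re.search(r"M \[(.*?)\]",l)[1].split()] for l in open(f)]);print(f,m.mean(0).round(3),m.std(0).round(3),m[:,1])
E
```

```text
n.txt [0.003 0.073 0.003] [0.026 0.088 0.032] [-0.012  0.063  0.103  0.011  0.143 -0.046  0.177  0.108 -0.025  0.263
  0.051  0.016  0.191  0.075 -0.02 ]
p.txt [-0.009 -0.044 -0.   ] [0.027 0.069 0.03 ] [-0.139  0.017 -0.063 -0.053  0.016 -0.087 -0.031  0.03  -0.145  0.062
 -0.079  0.023 -0.136  0.043 -0.111]
```

case_b gives a repeatable 0.12 N·m shift between tilts, with unsettled M_y (standard deviation 0.08, against 0.035 for case_a). That means something in it moves lengthwise, so b is the rattler. Now I'll refine the pad position from both views.

```bash
python3 - <<'E'
from h import *
from workcell import optics
for n in("top","scene"):
    c=optics.camera(n) if n=="top" else dict(np.load("scene0.npz"))
    if n=="top": np.savez("top1.npz",**c)
    for f in ([c,dict(np.load("top0.npz"))] if n=="top" else [c]):
        g=f["color"].max(2);m=np.zeros(g.shape,np.uint8)
        sl=(slice(138,172),slice(286,324)) if n=="top" else (slice(232,258),slice(272,312))
        for th in(45,60):
            m[:]=0;m[sl]=(g[sl]<th)
            k=max(cv2.findContours(m,0,1)[0],key=cv2.contourArea);e=cv2.fitEllipse(k)
            print(n,th,np.round(e[0],1),np.round(e[1],1),ray(f,e[0],.003)[:2].round(4))
E
python3 st.py | head -4
```

```text
top 45 [304.5 153.7] [26.8 27.4] [ 0.6863 -0.0524]
top 60 [304.2 153.8] [28.  28.2] [ 0.686  -0.0518]
top 45 [304.5 153.9] [25.5 26.4] [ 0.6858 -0.0525]
top 60 [304.5 154. ] [26.7 27.1] [ 0.6856 -0.0525]
scene 45 [283.5 240.1] [2.6 8. ] [ 0.6579 -0.0574]
scene 60 [291.6 245.1] [16.5 25.8] [ 0.6883 -0.0561]
time 23.6
q [ 8.8892 -0.9609 -6.4519 86.5022  0.1046  3.0265]
ee_pos [0.4908 0.0773 0.1069]
tcp_rot [-179.9992   -1.996  -174.1391]
```

```bash
python3 -m handwheel '[{"tx":0,"ty":0,"tz":0,"ax":0,"ay":-2,"az":0,"jaw":-1},{"tx":-0.02,"ty":-0.016,"tz":0,"ax":0,"ay":0,"az":0,"jaw":-1},{"tx":-0.03,"ty":-0.025,"tz":0,"ax":0,"ay":0,"az":0,"jaw":-1},{"tx":-0.035,"ty":-0.028,"tz":0,"ax":0,"ay":0,"az":0,"jaw":-1},{"tx":-0.035,"ty":-0.028,"tz":0,"ax":0,"ay":0,"az":0,"jaw":-1},{"tx":-0.035,"ty":-0.028,"tz":0.01,"ax":0,"ay":0,"az":0,"jaw":-1},{"tx":-0.02,"ty":-0.016,"tz":0.01,"ax":0,"ay":0,"az":0,"jaw":-1},{"tx":-0.006,"ty":-0.006,"tz":0.012,"ax":0,"ay":0,"az":0,"jaw":-1},{"tx":0,"ty":0,"tz":0,"ax":0,"ay":0,"az":0,"jaw":-1},{"tx":0,"ty":0,"tz":0,"ax":0,"ay":0,"az":0,"jaw":-1}]' 80; python3 samp.py 3
python3 - <<'E'
from workcell import optics
import cv2,numpy as np
t=optics.camera("top");np.savez("top2.npz",**t);w=optics.camera("wrist")["color"]
a=cv2.resize(t["color"][110:260,175:365],None,fx=2.8,fy=2.8,interpolation=cv2.INTER_CUBIC);b=cv2.resize(w,(240,180))
o=np.zeros((600,560,3),np.uint8);o[:420,:a.shape[1]]=a[:420];o[420:,:240]=b
cv2.imwrite("pics/end.png",o[:,:,::-1])
E
```

```text
time: 24.85
ee_pos: [0.6853, -0.0498, 0.0755]
tcp_rot: [180.0, 0.0, -174.1]
wrist_force: [-0.4, 1.0, -4.1]
opening: 0.0565
grasp_force: 93.4
24.85 [ 0.685 -0.05   0.076] rot [ 180.     0.  -174.1] F [-0.441  0.972 -4.138] M [-0.018  0.104 -0.061] 0.0565 93.4
24.9 [ 0.686 -0.05   0.076] rot [-180.     0.1 -174.1] F [-1.014  0.201 -3.573] M [ 0.008 -0.088  0.009] 0.0566 93.4
24.95 [ 0.686 -0.05   0.076] rot [-180.     0.1 -174.1] F [ 0.319  0.53  -4.398] M [0.02  0.021 0.052] 0.0566 93.3
25.0 [ 0.686 -0.05   0.076] rot [-180.     0.1 -174.1] F [-0.474 -0.111 -4.97 ] M [-0.018 -0.011 -0.013] 0.0565 93.4
```

View pics/end.png

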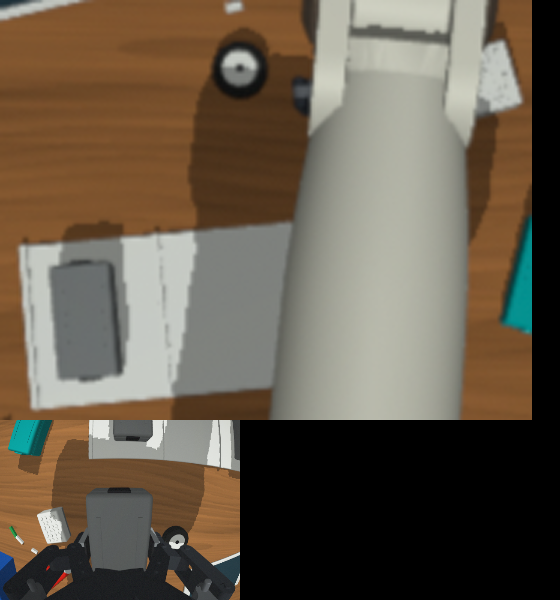

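The composite shows case_a standing in its bay (85,320). The held case is over the pad place, and the wheel and hub are untouched. To be sure it is b, I'll repeat the tilt test but sample at exactly level, where only a shifted roller can change the moment.

```bash
python3 -m handwheel '[{"tx":0,"ty":0,"tz":0,"ax":0,"ay":9,"az":0,"jaw":-1},{"tx":0,"ty":0,"tz":0,"ax":0,"ay":0,"az":0,"jaw":-1},{"tx":0,"ty":0,"tz":0,"ax":0,"ay":0,"az":0,"jaw":-1},{"tx":0,"ty":0,"tz":0,"ax":0,"ay":0,"az":0,"jaw":-1},{"tx":0,"ty":0,"tz":0,"ax":0,"ay":0,"az":0,"jaw":-1},{"tx":0,"ty":0,"tz":0,"ax":0,"ay":0,"az":0,"jaw":-1},{"tx":0,"ty":0,"tz":0,"ax":0,"ay":-4,"az":0,"jaw":-1},{"tx":0,"ty":0,"tz":0,"ax":0,"ay":-3,"az":0,"jaw":-1},{"tx":0,"ty":0,"tz":0,"ax":0,"ay":-2,"az":0,"jaw":-1},{"tx":0,"ty":0,"tz":0,"ax":0,"ay":0,"az":0,"jaw":-1}]' 80 >/dev/null; python3 samp.py 18 >p.txt
python3 -m handwheel '[{"tx":0,"ty":0,"tz":0,"ax":0,"ay":-9,"az":0,"jaw":-1},{"tx":0,"ty":0,"tz":0,"ax":0,"ay":0,"az":0,"jaw":-1},{"tx":0,"ty":0,"tz":0,"ax":0,"ay":0,"az":0,"jaw":-1},{"tx":0,"ty":0,"tz":0,"ax":0,"ay":0,"az":0,"jaw":-1},{"tx":0,"ty":0,"tz":0,"ax":0,"ay":0,"az":0,"jaw":-1},{"tx":0,"ty":0,"tz":0,"ax":0,"ay":0,"az":0,"jaw":-1},{"tx":0,"ty":0,"tz":0,"ax":0,"ay":4,"az":0,"jaw":-1},{"tx":0,"ty":0,"tz":0,"ax":0,"ay":3,"az":0,"jaw":-1},{"tx":0,"ty":0,"tz":0,"ax":0,"ay":2,"az":0,"jaw":-1},{"tx":0,"ty":0,"tz":0,"ax":0,"ay":0,"az":0,"jaw":-1}]' 80 >/dev/null; python3 samp.py 18 >n.txt
python3 - <<'E'
import re,numpy as np
for f in("p.txt","n.txt"):
    L=open(f).read().splitlines()
    m=np.array([[float(x) for x in re.search(r"M \[(.*?)\]",l)[1].split()] for l in L]);print(f,m.mean(0).round(3),m.std(0).round(3),m[:,1]);print(L[-1])
E
```

```text
p.txt [ 0.002  0.068 -0.003] [0.033 0.064 0.024] [ 0.1    0.045 -0.006  0.103  0.077  0.102  0.007  0.044  0.159 -0.072
  0.156  0.031  0.07   0.123  0.023  0.15   0.018  0.158  0.003]
27.25 [ 0.686 -0.05   0.075] rot [ 180.     1.2 -174.2] F [-0.413 -0.174 -4.706] M [-0.003  0.003  0.027] 0.0571 93.5
n.txt [-0.001  0.079 -0.006] [0.02  0.065 0.024] [ 0.131  0.016  0.118  0.078  0.057  0.178  0.01   0.101  0.134  0.036
  0.176  0.035  0.13   0.082  0.009  0.077 -0.045  0.181 -0.005]
29.4 [ 0.686 -0.05   0.075] rot [ 180.     1.1 -174.2] F [ 1.223  1.109 -4.53 ] M [-0.008 -0.005  0.005] 0.0566 95.2
```

```bash
python3 -m handwheel '[{"tx":0,"ty":0,"tz":0,"ax":0,"ay":3,"az":0,"jaw":-1},{"tx":0,"ty":0,"tz":0,"ax":0,"ay":3,"az":0,"jaw":-1},{"tx":0,"ty":0,"tz":0,"ax":0,"ay":1.1,"az":0,"jaw":-1},{"tx":0,"ty":0,"tz":0,"ax":0,"ay":0,"az":0,"jaw":-1},{"tx":0,"ty":0,"tz":0,"ax":0,"ay":0,"az":0,"jaw":-1},{"tx":0,"ty":0,"tz":0,"ax":0,"ay":0,"az":0,"jaw":-1},{"tx":0,"ty":0,"tz":0,"ax":0,"ay":-2,"az":0,"jaw":-1},{"tx":0,"ty":0,"tz":0,"ax":0,"ay":-2,"az":0,"jaw":-1},{"tx":0,"ty":0,"tz":0,"ax":0,"ay":-1.5,"az":0,"jaw":-1},{"tx":0,"ty":0,"tz":0,"ax":0,"ay":0,"az":0,"jaw":-1}]' 80 >/dev/null; python3 samp.py 20 >p.txt
python3 - <<'E'
import re,numpy as np
for f in("p.txt",):
    L=open(f).read().splitlines()
    m=np.array([[float(x) for x in re.search(r"M \[(.*?)\]",l)[1].split()] for l in L]);print(f,m.mean(0).round(3),m.std(0).round(3),m[:,1]);print(L[-1])
E
```

```text
p.txt [0.002 0.007 0.003] [0.029 0.065 0.021] [ 0.003 -0.031  0.014 -0.022 -0.085  0.123 -0.003  0.086  0.029 -0.039
  0.081 -0.068  0.009  0.021 -0.046  0.131 -0.098  0.025  0.012 -0.086
  0.083]
31.65 [ 0.686 -0.05   0.075] rot [ 180.    -0.5 -174.2] F [-0.401  0.881 -4.736] M [0.019 0.083 0.038] 0.0567 95.2
```

At −0.5° the moment is near 0 rather than at an end stop, so that is not conclusive. There is enough time to compare directly with case_c. I'll put b back first: over its bay, check, then set it down.

```bash
python3 -m handwheel '[{"tx":0,"ty":0,"tz":-0.015,"ax":0,"ay":-0.5,"az":0,"jaw":-1},{"tx":0.018,"ty":0.015,"tz":-0.015,"ax":0,"ay":0,"az":0,"jaw":-1},{"tx":0.036,"ty":0.029,"tz":0,"ax":0,"ay":0,"az":0,"jaw":-1},{"tx":0.036,"ty":0.029,"tz":0,"ax":0,"ay":0,"az":0,"jaw":-1},{"tx":0.036,"ty":0.029,"tz":0,"ax":0,"ay":0,"az":0,"jaw":-1},{"tx":0.036,"ty":0.029,"tz":0,"ax":0,"ay":0,"az":0,"jaw":-1},{"tx":0.018,"ty":0.016,"tz":0,"ax":0,"ay":0,"az":0,"jaw":-1},{"tx":0,"ty":0,"tz":0.02,"ax":0,"ay":0,"az":0,"jaw":-1},{"tx":0,"ty":0,"tz":0.03,"ax":0,"ay":0,"az":0,"jaw":-1},{"tx":0,"ty":0,"tz":0,"ax":0,"ay":0,"az":0,"jaw":-1}]' 80 >/dev/null; python3 samp.py 1
```

```text
32.9 [0.491 0.077 0.054] rot [ 180.    -0.1 -174.1] F [-0.912 -1.169 -4.106] M [ 0.019  0.082 -0.017] 0.0565 95.2
32.95 [0.492 0.077 0.056] rot [ 180.     0.  -174.2] F [ 0.468  0.102 -4.292] M [-0.029  0.034  0.004] 0.0568 95.2
```

```bash
python3 -m handwheel '[{"tx":0,"ty":0,"tz":0.03,"ax":0,"ay":0,"az":0,"jaw":-1},{"tx":0,"ty":0,"tz":0.02,"ax":0,"ay":0,"az":0,"jaw":-1},{"tx":0,"ty":0,"tz":0.008,"ax":0,"ay":0,"az":0,"jaw":-1},{"tx":0,"ty":0,"tz":0.005,"ax":0,"ay":0,"az":0,"jaw":-1},{"tx":0,"ty":0,"tz":0.003,"ax":0,"ay":0,"az":0,"jaw":-1},{"tx":0,"ty":0,"tz":0.002,"ax":0,"ay":0,"az":0,"jaw":-1},{"tx":0,"ty":0,"tz":0.001,"ax":0,"ay":0,"az":0,"jaw":-1},{"tx":0,"ty":0,"tz":0,"ax":0,"ay":0,"az":0,"jaw":-1},{"tx":0,"ty":0,"tz":0,"ax":0,"ay":0,"az":0,"jaw":1},{"tx":0,"ty":0,"tz":0,"ax":0,"ay":0,"az":0,"jaw":1}]' 80; python3 samp.py 1
python3 - <<'E'
from h import *
np.set_printoptions(suppress=True,precision=4)
c=dict(np.load("w5.npz"))  # pose before grasping b
for n,q in dict(b=[(237,139),(317,139),(314,279),(242,279)],a=[(416,150),(477,156),(462,279),(409,278)],c=[(90,152),(155,144),(162,270),(98,276)]).items():
    P=np.array([wray(c,c,p,.05)[:2] for p in q]);print(n,P.round(3).tolist(),P.mean(0))
E
```

```text
time: 34.2
ee_pos: [0.4932, 0.0776, -0.0134]
tcp_rot: [180.0, 0.1, -174.2]
wrist_force: [0.3, 0.1, -1.0]
opening: 0.0854
grasp_force: 0.0
34.2 [ 0.493  0.078 -0.013] rot [ 180.     0.1 -174.2] F [ 0.336  0.073 -0.987] M [ 0.009  0.022 -0.023] 0.0854 0.0
34.25 [ 0.493  0.078 -0.014] rot [ 180.     0.1 -174.2] F [ 0.189  0.631 -0.323] M [-0.012 -0.014  0.009] 0.0858 0.0
b [[0.441, 0.043], [0.435, 0.099], [0.545, 0.112], [0.551, 0.054]] [0.493  0.0769]
a [[0.433, 0.175], [0.429, 0.233], [0.538, 0.25], [0.539, 0.194]] [0.4847 0.2128]
c [[0.458, -0.076], [0.449, -0.019], [0.551, -0.013], [0.568, -0.077]] [ 0.5066 -0.0462]
```

```bash
python3 -m handwheel '[{"tx":0,"ty":0,"tz":-0.04,"ax":0,"ay":0,"az":0,"jaw":1},{"tx":0,"ty":0,"tz":-0.06,"ax":0,"ay":0,"az":0,"jaw":1},{"tx":-0.001,"ty":-0.04,"tz":0,"ax":0,"ay":0,"az":0,"jaw":1},{"tx":0,"ty":-0.045,"tz":0,"ax":0,"ay":0,"az":0,"jaw":1},{"tx":0,"ty":-0.039,"tz":0,"ax":0,"ay":0,"az":0,"jaw":1},{"tx":0,"ty":0,"tz":0,"ax":0,"ay":0,"az":0,"jaw":1},{"tx":0,"ty":0,"tz":0.035,"ax":0,"ay":0,"az":0,"jaw":1},{"tx":0,"ty":0,"tz":0.035,"ax":0,"ay":0,"az":0,"jaw":1},{"tx":0,"ty":0,"tz":0.02,"ax":0,"ay":0,"az":0,"jaw":1},{"tx":0,"ty":0,"tz":0.01,"ax":0,"ay":0,"az":0,"jaw":1}]' 80; python3 -m handwheel '[{"tx":0,"ty":0,"tz":0,"ax":0,"ay":0,"az":0,"jaw":1},{"tx":0,"ty":0,"tz":0,"ax":0,"ay":0,"az":0,"jaw":-1},{"tx":0,"ty":0,"tz":0,"ax":0,"ay":0,"az":0,"jaw":-1},{"tx":0,"ty":0,"tz":0,"ax":0,"ay":0,"az":0,"jaw":-1},{"tx":0,"ty":0,"tz":0,"ax":0,"ay":0,"az":0,"jaw":-1},{"tx":0,"ty":0,"tz":-0.01,"ax":0,"ay":0,"az":0,"jaw":-1},{"tx":0,"ty":0,"tz":-0.03,"ax":0,"ay":0,"az":0,"jaw":-1},{"tx":0,"ty":0,"tz":-0.04,"ax":0,"ay":0,"az":0,"jaw":-1},{"tx":0,"ty":0,"tz":-0.04,"ax":0,"ay":0,"az":0,"jaw":-1},{"tx":0,"ty":0,"tz":0,"ax":0,"ay":0,"az":0,"jaw":-1}]' 80
```

```text
time: 35.5
ee_pos: [0.5056, -0.0451, -0.0152]
tcp_rot: [180.0, -0.0, -174.1]
wrist_force: [-0.4, 0.7, 0.4]
opening: 0.0854
grasp_force: 0.0
time: 36.75
ee_pos: [0.5077, -0.0459, 0.1092]
tcp_rot: [-180.0, 0.3, -174.2]
wrist_force: [0.4, 0.5, -5.7]
opening: 0.0568
grasp_force: 87.4
```

```bash
python3 -m handwheel '[{"tx":0.025,"ty":0,"tz":0,"ax":0,"ay":0,"az":0,"jaw":-1},{"tx":-0.05,"ty":0,"tz":0,"ax":0,"ay":0,"az":0,"jaw":-1},{"tx":0.05,"ty":0,"tz":0,"ax":0,"ay":0,"az":0,"jaw":-1},{"tx":-0.05,"ty":0,"tz":0,"ax":0,"ay":0,"az":0,"jaw":-1},{"tx":0.05,"ty":0,"tz":0,"ax":0,"ay":0,"az":0,"jaw":-1},{"tx":-0.025,"ty":0,"tz":0,"ax":0,"ay":0,"az":0,"jaw":-1},{"tx":0,"ty":0,"tz":0,"ax":0,"ay":10,"az":0,"jaw":-1},{"tx":0,"ty":0,"tz":0,"ax":0,"ay":0,"az":0,"jaw":-1},{"tx":0,"ty":0,"tz":0,"ax":0,"ay":0,"az":0,"jaw":-1},{"tx":0,"ty":0,"tz":0,"ax":0,"ay":0,"az":0,"jaw":-1}]' 80 >/dev/null;  python3 -m handwheel '[{"tx":0,"ty":0,"tz":0,"ax":0,"ay":0,"az":0,"jaw":-1},{"tx":0,"ty":0,"tz":0,"ax":0,"ay":0,"az":0,"jaw":-1},{"tx":0,"ty":0,"tz":0,"ax":0,"ay":-8,"az":0,"jaw":-1},{"tx":0,"ty":0,"tz":0,"ax":0,"ay":0,"az":0,"jaw":-1},{"tx":0,"ty":0,"tz":0,"ax":0,"ay":0,"az":0,"jaw":-1},{"tx":0,"ty":0,"tz":0,"ax":0,"ay":0,"az":0,"jaw":-1},{"tx":0,"ty":0,"tz":0,"ax":0,"ay":0,"az":0,"jaw":-1},{"tx":0,"ty":0,"tz":0,"ax":0,"ay":0,"az":0,"jaw":-1},{"tx":0,"ty":0,"tz":0,"ax":0,"ay":0,"az":0,"jaw":-1},{"tx":0,"ty":0,"tz":0,"ax":0,"ay":0,"az":0,"jaw":-1}]' 80 >/dev/null; python3 samp.py 9
python3 -m handwheel '[{"tx":0,"ty":0,"tz":0,"ax":0,"ay":-10,"az":0,"jaw":-1},{"tx":0,"ty":0,"tz":0,"ax":0,"ay":-2,"az":0,"jaw":-1},{"tx":0,"ty":0,"tz":0,"ax":0,"ay":0,"az":0,"jaw":-1},{"tx":0,"ty":0,"tz":0,"ax":0,"ay":0,"az":0,"jaw":-1},{"tx":0,"ty":0,"tz":0,"ax":0,"ay":0,"az":0,"jaw":-1},{"tx":0,"ty":0,"tz":0,"ax":0,"ay":8,"az":0,"jaw":-1},{"tx":0,"ty":0,"tz":0,"ax":0,"ay":0,"az":0,"jaw":-1},{"tx":0,"ty":0,"tz":0,"ax":0,"ay":0,"az":0,"jaw":-1},{"tx":0,"ty":0,"tz":0,"ax":0,"ay":0,"az":0,"jaw":-1},{"tx":0,"ty":0,"tz":0,"ax":0,"ay":0,"az":0,"jaw":-1}]' 80 >/dev/null; python3 samp.py 9
```

```text
39.25 [ 0.506 -0.046  0.106] rot [ 180.    -2.  -174.2] F [-0.394 -0.108 -4.237] M [-0.055 -0.099  0.006] 0.0572 91.2
39.3 [ 0.506 -0.046  0.106] rot [ 180.    -2.  -174.2] F [ 0.541  0.414 -4.804] M [-0.011 -0.186  0.062] 0.0566 91.2
39.35 [ 0.506 -0.046  0.106] rot [ 180.    -2.  -174.2] F [-0.873  0.181 -4.633] M [ 0.02  -0.024 -0.025] 0.0574 91.2
39.4 [ 0.506 -0.046  0.106] rot [ 180.    -2.  -174.2] F [ 0.07   0.144 -4.987] M [-0.027  0.041 -0.017] 0.0562 91.2
39.45 [ 0.506 -0.046  0.106] rot [ 180.    -2.  -174.2] F [-0.001  1.089 -4.901] M [ 0.039 -0.031  0.03 ] 0.0569 91.2
39.5 [ 0.506 -0.046  0.106] rot [ 180.    -2.  -174.2] F [-0.529  0.177 -4.338] M [ 0.023 -0.093 -0.037] 0.057 91.2
39.55 [ 0.506 -0.046  0.106] rot [ 180.    -2.  -174.2] F [ 0.121 -0.369 -3.641] M [-0.034 -0.097 -0.01 ] 0.0569 91.2
39.6 [ 0.506 -0.046  0.106] rot [ 180.    -2.  -174.2] F [-1.421 -0.383 -4.207] M [-0.039  0.065  0.016] 0.0565 91.2
39.65 [ 0.506 -0.046  0.106] rot [ 180.    -2.  -174.2] F [-0.484 -0.022 -5.137] M [-0.062 -0.064  0.017] 0.0568 91.2
39.7 [ 0.506 -0.046  0.106] rot [ 180.    -
[... 542 characters left out ...]
1
41.15 [ 0.506 -0.046  0.106] rot [ 180.     2.1 -174.2] F [ 0.611 -0.722 -4.387] M [0.055 0.05  0.063] 0.0568 92.1
41.2 [ 0.506 -0.046  0.106] rot [ 180.     2.1 -174.2] F [ 0.39  -0.475 -4.981] M [ 0.033  0.149 -0.015] 0.0564 92.1
41.25 [ 0.506 -0.046  0.106] rot [ 180.     2.1 -174.2] F [ 0.074 -0.052 -4.338] M [-0.047  0.151 -0.039] 0.0573 92.1
41.3 [ 0.506 -0.046  0.106] rot [ 180.     2.1 -174.2] F [-0.047  0.231 -4.343] M [-0.012  0.001 -0.032] 0.0566 92.1
41.35 [ 0.506 -0.046  0.106] rot [ 180.     2.  -174.2] F [ 0.731 -0.162 -4.431] M [0.016 0.053 0.064] 0.0568 92.1
41.4 [ 0.506 -0.046  0.106] rot [ 180.     2.  -174.2] F [-0.39   0.216 -5.025] M [-0.032  0.088 -0.043] 0.0569 92.1
```

Case_c behaves just like b: a shift of 0.13 with the same jitter and sign, which is the common pendulum term. Case_a is the odd one out. Its tilt response is offset by a roller moving the other way, and its level reading wandered from 0.12 to 0.04. So b and c are quiet and a is the candidate. I'll set c down, go back to a and confirm.

```bash
python3 -m handwheel '[{"tx":0,"ty":0,"tz":0,"ax":0,"ay":2,"az":0,"jaw":-1},{"tx":0,"ty":0,"tz":0.04,"ax":0,"ay":0,"az":0,"jaw":-1},{"tx":0,"ty":0,"tz":0.04,"ax":0,"ay":0,"az":0,"jaw":-1},{"tx":0,"ty":0,"tz":0.02,"ax":0,"ay":0,"az":0,"jaw":-1},{"tx":0,"ty":0,"tz":0.01,"ax":0,"ay":0,"az":0,"jaw":-1},{"tx":0,"ty":0,"tz":0.005,"ax":0,"ay":0,"az":0,"jaw":-1},{"tx":0,"ty":0,"tz":0.003,"ax":0,"ay":0,"az":0,"jaw":-1},{"tx":0,"ty":0,"tz":0.002,"ax":0,"ay":0,"az":0,"jaw":-1},{"tx":0,"ty":0,"tz":0,"ax":0,"ay":0,"az":0,"jaw":-1},{"tx":0,"ty":0,"tz":0,"ax":0,"ay":0,"az":0,"jaw":-1}]' 80
```

```text
time: 42.65
ee_pos: [0.5067, -0.0458, -0.0123]
tcp_rot: [-180.0, 0.1, -174.2]
wrist_force: [-4.6, 0.8, 5.2]
opening: 0.0565
grasp_force: 93.0
```

```bash
python3 -m handwheel '[{"tx":0,"ty":0,"tz":0,"ax":0,"ay":0,"az":0,"jaw":1},{"tx":0,"ty":0,"tz":0,"ax":0,"ay":0,"az":0,"jaw":1},{"tx":0,"ty":0,"tz":0,"ax":0,"ay":0,"az":0,"jaw":1},{"tx":0,"ty":0,"tz":-0.05,"ax":0,"ay":0,"az":0,"jaw":1},{"tx":0,"ty":0,"tz":-0.05,"ax":0,"ay":0,"az":0,"jaw":1},{"tx":-0.001,"ty":0.05,"tz":-0.01,"ax":0,"ay":0,"az":0,"jaw":1},{"tx":-0.001,"ty":0.055,"tz":0,"ax":0,"ay":0,"az":0,"jaw":1},{"tx":-0.001,"ty":0.055,"tz":0,"ax":0,"ay":0,"az":0,"jaw":1},{"tx":-0.001,"ty":0.055,"tz":0,"ax":0,"ay":0,"az":0,"jaw":1},{"tx":-0.001,"ty":0.045,"tz":0,"ax":0,"ay":0,"az":0,"jaw":1}]' 80; python3 samp.py 1
```

```text
time: 43.9
ee_pos: [0.4843, 0.2154, 0.0961]
tcp_rot: [180.0, 0.1, -174.1]
wrist_force: [0.8, -0.7, 0.6]
opening: 0.0852
grasp_force: 0.0
43.9 [0.484 0.215 0.096] rot [ 180.     0.1 -174.1] F [ 0.804 -0.723  0.622] M [ 0.066 -0.038 -0.017] 0.0852 0.0
43.95 [0.484 0.219 0.096] rot [ 179.9    0.1 -174. ] F [-3.117  2.251 -0.764] M [0.09  0.136 0.014] 0.0858 0.0
```

```bash
python3 -m handwheel '[{"tx":0,"ty":0,"tz":0,"ax":0,"ay":0,"az":0,"jaw":1},{"tx":0,"ty":0,"tz":0.03,"ax":0,"ay":0,"az":0,"jaw":1},{"tx":0,"ty":0,"tz":0.04,"ax":0,"ay":0,"az":0,"jaw":1},{"tx":0,"ty":0,"tz":0.03,"ax":0,"ay":0,"az":0,"jaw":1},{"tx":0,"ty":0,"tz":0.009,"ax":0,"ay":0,"az":0,"jaw":1},{"tx":0,"ty":0,"tz":0,"ax":0,"ay":0,"az":0,"jaw":1},{"tx":0,"ty":0,"tz":0,"ax":0,"ay":0,"az":0,"jaw":-1},{"tx":0,"ty":0,"tz":0,"ax":0,"ay":0,"az":0,"jaw":-1},{"tx":0,"ty":0,"tz":0,"ax":0,"ay":0,"az":0,"jaw":-1},{"tx":0,"ty":0,"tz":0,"ax":0,"ay":0,"az":0,"jaw":-1}]' 80
```

```text
time: 45.2
ee_pos: [0.4857, 0.2139, -0.0112]
tcp_rot: [179.9, 0.2, -174.2]
wrist_force: [-0.6, -0.7, 6.0]
opening: 0.0569
grasp_force: 87.2
```

```bash
python3 -m handwheel '[{"tx":0,"ty":0,"tz":-0.02,"ax":0,"ay":0,"az":0,"jaw":-1},{"tx":0,"ty":0,"tz":-0.05,"ax":0,"ay":0,"az":0,"jaw":-1},{"tx":0,"ty":0,"tz":-0.05,"ax":0,"ay":10,"az":0,"jaw":-1},{"tx":0,"ty":0,"tz":0,"ax":0,"ay":0,"az":0,"jaw":-1},{"tx":0,"ty":0,"tz":0,"ax":0,"ay":0,"az":0,"jaw":-1},{"tx":0,"ty":0,"tz":0,"ax":0,"ay":0,"az":0,"jaw":-1},{"tx":0,"ty":0,"tz":0,"ax":0,"ay":0,"az":0,"jaw":-1},{"tx":0,"ty":0,"tz":0,"ax":0,"ay":-5,"az":0,"jaw":-1},{"tx":0,"ty":0,"tz":0,"ax":0,"ay":-4.5,"az":0,"jaw":-1},{"tx":0,"ty":0,"tz":0,"ax":0,"ay":0,"az":0,"jaw":-1}]' 80 >/dev/null; python3 samp.py 7
python3 -m handwheel '[{"tx":0,"ty":0,"tz":0,"ax":0,"ay":-10,"az":0,"jaw":-1},{"tx":0,"ty":0,"tz":0,"ax":0,"ay":-0.5,"az":0,"jaw":-1},{"tx":0,"ty":0,"tz":0,"ax":0,"ay":0,"az":0,"jaw":-1},{"tx":0,"ty":0,"tz":0,"ax":0,"ay":0,"az":0,"jaw":-1},{"tx":0,"ty":0,"tz":0,"ax":0,"ay":0,"az":0,"jaw":-1},{"tx":0,"ty":0,"tz":0,"ax":0,"ay":0,"az":0,"jaw":-1},{"tx":0,"ty":0,"tz":0,"ax":0,"ay":0,"az":0,"jaw":-1},{"tx":0,"ty":0,"tz":0,"ax":0,"ay":5,"az":0,"jaw":-1},{"tx":0,"ty":0,"tz":0,"ax":0,"ay":4.5,"az":0,"jaw":-1},{"tx":0,"ty":0,"tz":0,"ax":0,"ay":0,"az":0,"jaw":-1}]' 80 >/dev/null; python3 samp.py 7
```

```text
46.45 [0.484 0.213 0.098] rot [-180.     1.4 -174.1] F [ 0.414 -0.485 -4.343] M [0.033 0.126 0.035] 0.0567 91.3
46.5 [0.484 0.213 0.098] rot [-180.     1.3 -174.1] F [-0.87  -0.442 -4.195] M [-0.057  0.101  0.026] 0.0568 91.3
46.55 [0.484 0.213 0.098] rot [-180.     1.3 -174.1] F [ 0.176  0.255 -4.039] M [-0.027  0.076  0.018] 0.0567 91.3
46.6 [0.485 0.213 0.098] rot [-180.     1.3 -174.1] F [ 0.044 -0.312 -4.615] M [-0.053  0.129 -0.021] 0.0565 91.3
46.65 [0.485 0.213 0.098] rot [-180.     1.3 -174.1] F [-0.088  0.232 -4.315] M [0.001 0.1   0.008] 0.0567 91.3
46.7 [0.485 0.213 0.098] rot [-180.     1.3 -174.1] F [ 0.42   0.958 -4.465] M [ 0.022  0.042 -0.053] 0.057 91.3
46.75 [0.485 0.213 0.098] rot [-180.     1.3 -174.1] F [-0.044 -1.064 -3.968] M [-0.007  0.082  0.035] 0.0564 91.3
46.8 [0.485 0.213 0.097] rot [-180.     1.3 -174.1] F [-0.852  0.083 -4.877] M [-0.03   0.079  0.02 ] 0.0567 91.3
48.05 [0.486 0.214 0.097] rot [-179.9    2.3 -174.2] F [ 0.417  0.061 -4.821] M [ 0.01  -0.047 -0.01 ] 0.0566 93.1
48.1 [0.485 0.213 0.097] rot [-179.9    2.4 -174.1] F [-0.277  0.159 -4.767] M [-0.001 -0.073  0.029] 0.0566 93.1
48.15 [0.485 0.213 0.098] rot [-180.     2.4 -174.1] F [-0.198  1.284 -4.235] M [ 0.009 -0.018 -0.053] 0.057 93.1
48.2 [0.485 0.213 0.098] rot [-180.     2.4 -174.1] F [-0.097 -0.573 -4.156] M [-0.015  0.04  -0.024] 0.0569 93.1
48.25 [0.485 0.213 0.098] rot [-180.     2.4 -174.1] F [ 0.652  0.467 -3.936] M [0.006 0.023 0.003] 0.0568 93.1
48.3 [0.485 0.213 0.098] rot [-180.     2.4 -174.1] F [ 0.139  0.387 -5.272] M [ 0.004 -0.001 -0.007] 0.0563 93.1
48.35 [0.485 0.214 0.098] rot [-180.     2.4 -174.1] F [ 0.181  0.232 -4.134] M [0.013 0.044 0.02 ] 0.0572 93.1
48.4 [0.485 0.214 0.098] rot [-180.     2.4 -174.1] F [-0.084 -0.515 -4.93 ] M [-0.005  0.024  0.029] 0.0567 93.1
```

Confirmed: case_a's moment drifts while held still after a tilt, and at +2.4° it reads about 0 where the quiet cases read 0.08. Case_a is the rattler. I'll level it and carry it to the pad.

```bash
python3 -m handwheel '[{"tx":0,"ty":0,"tz":0,"ax":0,"ay":2.4,"az":0,"jaw":-1},{"tx":-0.014,"ty":-0.023,"tz":0,"ax":0,"ay":0,"az":0,"jaw":-1},{"tx":-0.024,"ty":-0.04,"tz":0,"ax":0,"ay":0,"az":0,"jaw":-1},{"tx":-0.028,"ty":-0.045,"tz":0,"ax":0,"ay":0,"az":0,"jaw":-1},{"tx":-0.028,"ty":-0.046,"tz":0,"ax":0,"ay":0,"az":0,"jaw":-1},{"tx":-0.028,"ty":-0.046,"tz":0,"ax":0,"ay":0,"az":0,"jaw":-1},{"tx":-0.025,"ty":-0.042,"tz":0,"ax":0,"ay":0,"az":0,"jaw":-1},{"tx":-0.017,"ty":-0.028,"tz":0.008,"ax":0,"ay":0,"az":0,"jaw":-1},{"tx":-0.008,"ty":-0.013,"tz":0.008,"ax":0,"ay":0,"az":0,"jaw":-1},{"tx":0,"ty":0,"tz":0.006,"ax":0,"ay":0,"az":0,"jaw":-1}]' 80; python3 samp.py 2
```

```text
time: 49.65
ee_pos: [0.6848, -0.0506, 0.075]
tcp_rot: [-180.0, -0.1, -174.2]
wrist_force: [0.0, 1.3, -5.0]
opening: 0.0567
grasp_force: 93.2
49.65 [ 0.685 -0.051  0.075] rot [-180.    -0.1 -174.2] F [ 0.038  1.3   -5.029] M [ 0.033 -0.006  0.025] 0.0567 93.2
49.7 [ 0.684 -0.05   0.074] rot [ 180.    -0.2 -174.1] F [-0.519  0.691 -5.906] M [-0.011 -0.01   0.004] 0.0566 93.2
49.75 [ 0.684 -0.049  0.075] rot [ 180.    -0.2 -174.1] F [ 0.211 -0.177 -3.776] M [ 0.015 -0.018  0.055] 0.0565 93.2
```

Settle with still rows, check the cases on the board from the top camera by mask, then hand in.

```bash
python3 -m handwheel '[{"tx":-0.001,"ty":-0.001,"tz":0,"ax":0,"ay":0,"az":0,"jaw":-1},{"tx":0,"ty":0,"tz":0,"ax":0,"ay":0,"az":0,"jaw":-1},{"tx":0,"ty":0,"tz":0,"ax":0,"ay":0,"az":0,"jaw":-1},{"tx":0,"ty":0,"tz":0,"ax":0,"ay":0,"az":0,"jaw":-1},{"tx":0,"ty":0,"tz":0,"ax":0,"ay":0,"az":0,"jaw":-1},{"tx":0,"ty":0,"tz":0,"ax":0,"ay":0,"az":0,"jaw":-1},{"tx":0,"ty":0,"tz":0,"ax":0,"ay":0,"az":0,"jaw":-1},{"tx":0,"ty":0,"tz":0,"ax":0,"ay":0,"az":0,"jaw":-1},{"tx":0,"ty":0,"tz":0,"ax":0,"ay":0,"az":0,"jaw":-1},{"tx":0,"ty":0,"tz":0,"ax":0,"ay":0,"az":0,"jaw":-1}]' 80
python3 - <<'E'
from workcell import optics
import cv2
cv2.imwrite("pics/fin.png",cv2.resize(optics.camera("scene")["color"][100:300,180:390,::-1],None,fx=2.8,fy=2.8,interpolation=cv2.INTER_CUBIC))
E
```

```text
time: 51.0
ee_pos: [0.6861, -0.0513, 0.0758]
tcp_rot: [-180.0, -0.1, -174.1]
wrist_force: [-0.2, -0.7, -4.6]
opening: 0.0564
grasp_force: 93.2
```

View pics/fin.png

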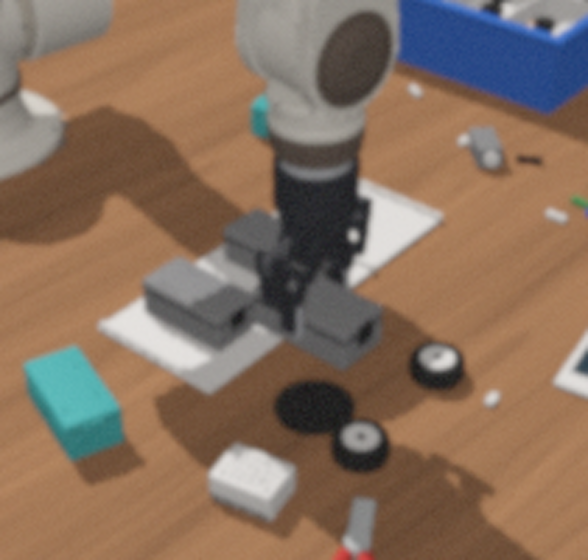

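The scene shows case_c (200,300) and case_b (255,245) upright in their bays. case_a is held level above the pad (315,405), and the wheels and hub are untouched.

```bash
python3 -c "from workcell import workorder;print(workorder.job_done())"
```

```text
the job is handed in; nothing more can be done
None
```

I judged case_a to be the rattler and handed the job in at about 51 s with it held level over the pad, underside about 90 mm above it, and cases b and c upright in their bays; I first took a for quiet and put it back, and carried b to the pad and back, before comparing all three.

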